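# Shift the bench roll press to third and bolt the lever

## Task

Put the bench roll press into third gear and lock it there: push the gear lever out of the left-hand leg of its H-shaped gate, across through the middle, and forward (away from the operator's side) fully home into the third slot, the far one on the right; then push the slide bolt by its upright post to the left, as far as it goes, so that it lies across the slot behind the lever. Only push with the fingertips or the outside of the fingers: do not grip the knob or the post, and do not disturb the small things lying on and around the press.

Things in the scene. Friction and masses are not known exactly. Their poses are not given: they have to be found in the camera images.
- press: bench roll press, fixed: dark base plate 230 (x) x 376 (y) mm with a grey gearbox on its right half (y -0.176 to -0.008, x -0.090 to 0.050, top at z 0.078) and two steel rolls in grey cheeks on its left half. Origin: centre of the underside, on the worktop. Own +x is forward, away from the operator's side; +y is left; z up. Turned up to 0.25 rad from the world axes
- gate (a point): centre of the H gate in the steel plate on the gearbox, on the plate's top (press frame -0.020, -0.065, 0.078), axes as the press. Two legs along x, 14 mm wide, 15 mm left and right of here, joined by a cross channel along y, 14 mm wide. Slots: first left far, second left near, third right far, fourth right near. The 10 mm lever shaft has 2 mm play each side; the corners are rounded
- feed_table (a point): middle of the feed table, an aluminium plate in front of the rolls, top at z 0.084, y 0.073 to 0.161 of the press. The cheeks behind it are 16 mm thick, at y 0.062 and 0.172 and x -0.005 to 0.065 of the press; their gap screws reach z 0.148
- knob (a point): centre of the grey ball knob (diameter 30 mm) on the gear lever. The lever pivots 68 mm straight below point gate; knob 125 mm from the pivot: z 0.135 in neutral, about 0.126 in a slot's end. In the slots' ends it lies 37 mm ahead of or behind the gate's centre; in the legs 27 to 28 mm left or right of it. Pushed sideways with about 3 to 5 N; stays where left
- lever_knob: the same knob as a body, origin at its centre
- third_home (a point): where the knob's centre is when the lever is fully home in the third slot (fixed to the press)
- select (a joint): sideways tilt of the gear lever, rad: -0.227 in the left leg (first and second), 0 mid-way, +0.227 in the right leg (third and fourth). It can change only while shift is near 0 (cross channel)
- shift (a joint): fore-and-aft tilt of the gear lever, rad: +0.2985 fully forward (away from the operator, first or third), 0 in the cross channel, -0.2985 fully back. At the start the lever stands anywhere along the left leg
- post (a point): axis of the upright dark steel post (diameter 12 mm) on the right end of the slide bolt; this point is at z 0.112, the post's top at z 0.125, its foot at 0.085. The bolt is a flat bar that slides to the left (press +y) on the gate plate, 9 mm ahead of the gate's centre; 2 to 3 N move it and it stays where it is left
- bolt: the slide bolt with its post, origin on the gate plate under the post
- bolt_slide (a joint): travel of the slide bolt, m: 0 drawn back to the right (slots free), 0.030 fully to the left, across the third slot behind the lever. It is blocked by the lever's shaft unless the lever is home in third or out of the way
- spacer_1: loose steel gauge block 20 x 35 x 12 mm lying on the feed table, origin at its underside; to be left alone
- screwdriver: loose precision screwdriver 176 mm long, lying in front of the press; to be left alone
- vial_0: loose sample vial, diameter 24, height 60 mm, standing in front of the gearbox, origin at its underside; to be left alone
- vial_1: loose sample vial of the same size, standing to the right of the press; to be left alone
- weight_1: loose calibration weight, diameter 21, height 36 mm, standing to the right of the press; to be left alone

How it is judged:
On the way, in this order (a step that is already met when the one before it is completed fails the run):
1. the lever is in the right-hand leg, home in the third slot, with the bolt still back (value of joint shift above 0.25 rad and value of joint select above 0.17 rad and value of joint bolt_slide below 0.012 m), for 0.1 s.
2. the bolt lies across the slot behind the lever (value of joint bolt_slide above 0.025 m and value of joint shift above 0.24 rad and value of joint select above 0.17 rad), for 0.1 s.
At the end, for the whole second after the job is handed in: the lever is home in the third slot (shift above 0.24 rad, select above 0.17 rad, knob within 12 mm of its home point) and the bolt is across behind it (more than 25 of its 30 mm) (all of step 2 and distance between knob and third_home below 0.012 m); the robot touches nothing.
It fails at once if the knob or the post is gripped between the fingers ((horizontal distance between the grasp point and knob below 0.008 m and contact force between the fingers and lever_knob above 1 N) or (horizontal distance between the grasp point and post below 0.006 m and contact force between the fingers and bolt above 1 N)).
It fails at once if one of the small things on or round the press is moved by more than 15 mm or lifted (distance of any of spacer_1, screwdriver, vial_0, vial_1, weight_1 from where it was at the start of the episode above 0.015 m).
It also fails if it takes over 54 s, if anything falls off the work surface, if the arm or the gripper's body presses on something with over 40 N, if the wrist force passes 120 N, or if a joint passes its speed limit or range.

## Robot

A 6-joint arm with a two-finger parallel gripper is mounted at the origin on a cart in front of the work surface, level with it; the furniture and walls round the work are solid. World frame = base frame: x ahead of the robot, y to its left, z up, the work surface at z = 0. Lengths are in m, angles in rad, forces in N, time in s.
With the tool pointing down it reaches from about 0.3 to 0.875 m from the base axis. Payload 6.4 kg.
Tool frame: the origin (TCP) lies on the mounting face of the last link; the fingertips stand 173 mm ahead of it and the grasp point (between the pads) lies 155 mm ahead of it (ctrl.tip_reach is the distance from the TCP to the fingertips, in m); z points along the fingers, y is the line along which they close (so a half turn about z gives the same grasp; the last joint's range is limited). The gripper opens to 85 mm and grips with 20 to 120 N. Pads are 22 mm wide; open, the fingers measure 114 mm over their backs; the gripper's body (76 mm by 85 mm) begins 54 mm behind the grasp point. The pads swing forward as they close: fully open they stand 13 mm farther back than shut.
Start: joints at [-1.55, 0.181, 1.607, -0, 1.354, -0.206], TCP at [0.129, -0.56, 0.405] pointing down, gripper open.
Joint ranges: [-2.99, 2.99], [-0.89, 2.07], [0.3, 2.58], [-1.14, 4.28], [0, 2.63], [-3.12, 3.12]. Speed limits (rad/s): [2.57, 2.57, 3.01, 3.14, 3.14, 3.14].

## Interface

Orientations are given as a unit quaternion [w, x, y, z].
In Python, from bench import ctrl gives the robot as it stands.
- The arm moves only by the shell command python3 -m pendant 'ROWS'. ROWS is JSON, a list that holds one entry, the list of rows, each a list of 7 numbers: the opening, from 0 (shut) to 1 (fully open), then the shift along the tool's x, y, z in mm, then the turn, a rotation vector about the tool's x, y, z in rad. A call has 1 to 5 rows; each row is the pose to reach, as a shift and turn from the pose commanded when the call began, along the tool's axes at that moment; what a row does not reach only later rows make up. A row lasts 1/12 s, in which the tool goes at most 41.7 mm and 7.16 degrees, less where a joint would pass 70% of its speed; a pose out of reach is approached as far as the arm can. A call with a gripper value outside its range is refused whole. The fingers move at their own pace and stop on an object; the grip force is fixed at half the most. Time passes only in rows, so rows that repeat a pose let the fingers close. It gives the time, the measured TCP pose, the force, the opening and the grip force at its end, in the units of the state.
- ctrl.get_obs(): the state, without advancing time (a new reading comes with each control period).
- ctrl.camera(name): name is "scene" or "top"; returns the picture (480x640x3 uint8, red, green, blue); there is no depth.
- ctrl.camera_params(name): a dict with "mtx" (3x3 intrinsics, pixels), "distortion" ([k1, k2, p1, p2, k3] as OpenCV has them; the pictures are not rectified), "world_from_camera" (4x4, takes a point from camera to world coordinates). Camera axes: x right, y down, z forward; pixel columns grow to the right and rows downward; lengths in m; the calibration is good to about 2 mm. A picture is of the moment at which its call begins. camera_params takes no time and is no camera call.
- ctrl.hand_in(): hands the job in; it is judged then, once.
Trained networks look in the newest picture that a camera, given by its name, has taken for a name from the list of things; names that differ only in an ending like _2 or _b are one class to them, and where a whole thing is asked for, a point or a joint stands for the part that bears it (a point fixed in the world has none). Each returns a list of dicts, best first, with "confidence" (0 to 1); they miss things now and then, are a little off and sometimes report something else, mostly with a low value. They report only what shows in the picture. A call takes as long as a camera call.
- ctrl.boxes_of(camera, name): "point" ([column, row] as shares, 0 to 1, of the picture: columns of its width, rows of its height, amid what is visible of it).
The state is a dict: "time_s": time; "q": joint angles; "dq": joint speeds; "joint_efforts": joint torques, N m; "eef_pos": TCP position; "eef_rot": TCP orientation; "wrist_force": force on the tool from outside, world axes, zero at the start; "torque": the same for the moment, N m; "opening": opening from 0.0 (shut) to 1.0 (fully open); "grasp_force": force on a finger pad.
Only numpy, scipy, OpenCV 4.12 (cv2) and the standard library are available. Lean on these libraries where they do the work, as an engineer would, in place of code of your own. Each camera call takes 0.05 s, during which the arm holds its last target. There are 200 camera calls.

## Working session

There is one attempt and no reset: what is moved stays moved. The work goes in short steps, Python scripts to look and compute and a shell command to move; the robot and the scene stay as the last step left them, time stands still between calls to the robot, and variables do not carry over. Pictures are saved under pics/ and viewed, at most 10 in all, crops included, and the job is handed in when it is done.

```bash
ls; mkdir -p pics; cat > h.py <<'E'
import numpy as np, cv2
from bench import ctrl
from scipy.spatial.transform import Rotation as R
def ray(cam,pt):
    p=ctrl.camera_params(cam);K=np.array(p["mtx"]);d=np.array(p["distortion"]);T=np.array(p["world_from_camera"])
    u=cv2.undistortPoints(np.array([[[pt[0]*640,pt[1]*480]]],float),K,d)[0,0]
    return T[:3,3],T[:3,:3]@np.array([u[0],u[1],1])
def atz(cam,pt,z):
    o,r=ray(cam,pt);return o+r*(z-o[2])/r[2]
def tri(pa,pb):
    A=np.zeros((3,3));b=np.zeros(3)
    for c,p in (("scene",pa),("top",pb)):
        o,r=ray(c,p);r=r/np.linalg.norm(r);M=np.eye(3)-np.outer(r,r);A+=M;b+=M@o
    return np.linalg.solve(A,b)
def proj(cam,X):
    p=ctrl.camera_params(cam);T=np.linalg.inv(np.array(p["world_from_camera"]))
    return cv2.projectPoints(np.array(X,float).reshape(-1,3),cv2.Rodrigues(T[:3,:3])[0],T[:3,3],np.array(p["mtx"]),np.array(p["distortion"]))[0][:,0]
def pose():
    o=ctrl.get_obs();return np.array(o["eef_pos"]),o["eef_rot"]
E
python3 - <<'E'
from h import *
for c in("scene","top"):
    cv2.imwrite(f"pics/{c}0.png",ctrl.camera(c)[:,:,::-1])
    print(c,np.round(ctrl.camera_params(c)["world_from_camera"],2).tolist())
for n,z in [("knob",.128),("post",.112),("gate",.078),("feed_table",.084),("third_home",.126),("press",.04),("vial_0",.03),("vial_1",.03),("weight_1",.018),("spacer_1",.09),("screwdriver",.005)]:
    for c in("scene","top"):
        print(n,c,[(np.round(np.array(b["point"])*[640,480]).tolist(),round(b["confidence"],2),np.round(atz(c,b["point"],z),3).tolist()) for b in ctrl.boxes_of(c,n)[:3]])
print(ctrl.get_obs())
E
```

```text
pics
scene [[-0.8, -0.42, 0.43, 0.1], [-0.6, 0.56, -0.57, 0.51], [-0.0, -0.72, -0.7, 0.82], [0.0, 0.0, 0.0, 1.0]]
top [[0.01, -0.99, 0.16, 0.34], [-1.0, -0.01, -0.01, -0.02], [0.01, -0.16, -0.99, 1.18], [0.0, 0.0, 0.0, 1.0]]
knob scene [([311.0, 228.0], 0.63, [0.572, -0.07, 0.128])]
knob top [([331.0, 216.0], 0.56, [0.566, -0.061, 0.128])]
post scene [([363.0, 215.0], 0.65, [0.53, -0.164, 0.112])]
post top [([379.0, 231.0], 0.47, [0.538, -0.161, 0.112])]
gate scene [([294.0, 287.0], 0.88, [0.539, 0.02, 0.078]), ([311.0, 227.0], 0.65, [0.608, -0.112, 0.078])]
gate top [([312.0, 224.0], 0.62, [0.559, -0.022, 0.078]), ([332.0, 214.0], 0.46, [0.581, -0.066, 0.078])]
feed_table scene [([293.0, 287.0], 0.57, [0.538, 0.025, 0.084])]
feed_table top [([310.0, 224.0], 0.93, [0.559, -0.018, 0.084])]
third_home scene [([292.0, 289.0], 0.63, [0.512, 0.057, 0.126])]
third_home top [([309.0, 224.0], 0.82, [0.549, -0.016, 0.126]), ([330.0, 218.0], 0.45, [0.562, -0.058, 0.126])]
press scene [([294.0, 287.0], 0.8, [0.563, -0.007, 0.04])]
press top [([310.0, 226.0], 0.76, [0.562, -0.019, 0.04])]
vial_0
[... 927 characters left out ...]
.005])]
{'time_s': 1.2, 'q': array([-1.55030587e+00,  1.80809263e-01,  1.60699479e+00,  2.93971113e-05,
        1.35381050e+00, -2.06309021e-01]), 'dq': array([ 0.00045722,  0.00064827,  0.00071973,  0.00064588,  0.00056097,
       -0.00169474]), 'joint_efforts': array([ 1.94562177e-03, -4.44845331e+01, -3.51677299e+01, -1.33395929e-04,
        7.11240391e-04,  8.14973816e-06]), 'eef_pos': array([ 0.12931109, -0.56028868,  0.40468577]), 'eef_rot': array([-9.56624433e-06,  9.93577495e-01,  1.13153706e-01,  1.53073865e-05]), 'wrist_force': array([ 0.0484977 , -0.57987703,  0.29241254]), 'torque': array([ 0.04420729,  0.03059594, -0.00857037]), 'grasp_force': 0.0, 'opening': 1.0008964673110088}
```

View pictures.

```bash
python3 - <<'E'
import cv2
a=cv2.imread("pics/top0.png")[150:310,220:440];cv2.imwrite("pics/t1.png",cv2.resize(a,None,fx=3.6,fy=3.6,interpolation=cv2.INTER_CUBIC))
a=cv2.imread("pics/scene0.png")[150:400,210:450];cv2.imwrite("pics/s1.png",cv2.resize(a,None,fx=2.4,fy=2.4,interpolation=cv2.INTER_CUBIC))
E
```

```text
(no output)
```

View pics/t1.png

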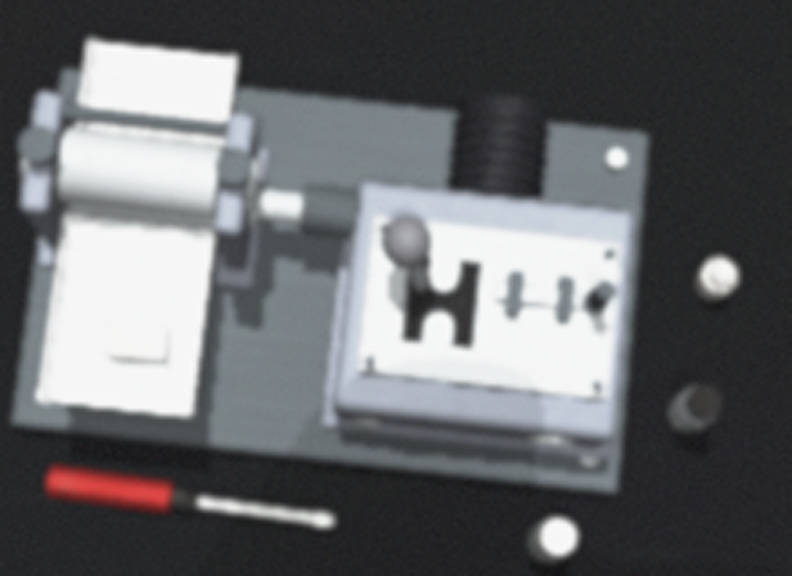

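View pics/s1.png

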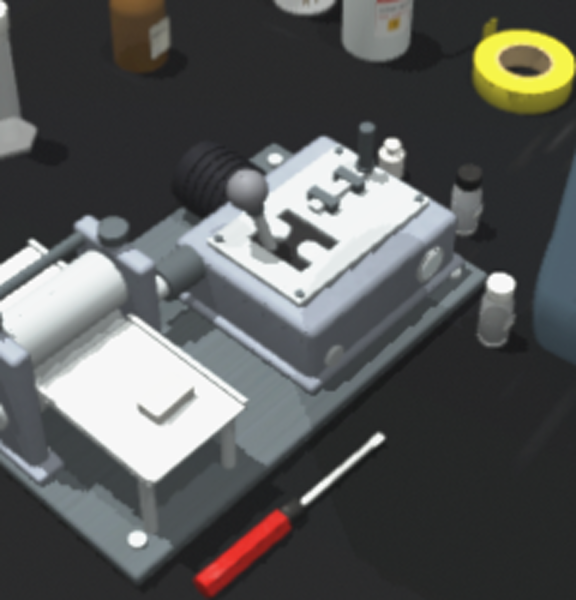

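```bash
python3 - <<'E'
from h import *
def w(x,y,z): return atz("top",[(220+x/3.6)/640,(150+y/3.6)/480],z)
P=[w(13,428,.012),w(618,492,.012),w(648,130,.012)]
for a,b in((0,1),(1,2)):
    d=P[b]-P[a];print(np.linalg.norm(d),np.arctan2(d[1],d[0]))
# gearbox top corners bottom edge
d=w(338,405,.075)-w(612,432,.075);print(d,np.arctan2(d[1],d[0]))
g=w(441,304,.078);po=w(601,292,.125);kn=w(407,240,.126)
print("gate",g,"post",po,"knob",kn)
print("knob tri",tri(np.array([210+245/2.4,150+190/2.4])/[640,480],np.array([220+407/3.6,150+240/3.6])/[640,480]))
print("post tri",tri(np.array([210+366/2.4,150+127/2.4])/[640,480],np.array([220+601/3.6,150+290/3.6])/[640,480]))
for yaw in(-.08,-.1,-.12):
    r=R.from_euler("z",yaw).as_matrix()
    print(yaw,"knob rel",(r.T@(kn-g))*1000,"post rel",(r.T@(po-g))*1000, "press",g-r@[-.02,-.065,.078])
    for n,v in dict(g=[0,0,.078],home=[.037,-.0275,.126]).items():
        pass
E
```

```text
0.3760361395524457 -1.668806238202923
0.23187412269480756 -0.09993546210677719
[0.01471077 0.16088628 0.        ] 1.4796140621242335
gate [ 0.53680817 -0.08759471  0.078     ] post [ 0.53603412 -0.17536901  0.125     ] knob [ 0.56493862 -0.06528077  0.126     ]
knob tri [ 0.56470453 -0.0643927   0.13225606]
post tri [ 0.53690792 -0.17419682  0.13046456]
-0.08 knob rel [26.25726858 24.49061884 48.        ] post rel [  6.24287372 -87.55542392  47.        ] press [ 5.61938663e-01 -2.44008971e-02  6.93889390e-17]
-0.1 knob rel [25.76223757 25.01083124 48.        ] post rel [  7.99261693 -87.41306427  47.        ] press [ 5.63197429e-01 -2.49161118e-02  6.93889390e-17]
-0.12 knob rel [25.25690202 25.52103964 48.        ] post rel [  9.73916319 -87.23574055  47.        ] press [ 5.6444564e-01 -2.5456397e-02  6.9388939e-17]
```

```bash
cat >> h.py <<'E'
G=np.array([.537,-.0876,0]);YAW=-.1
def where():
    o=ctrl.get_obs();q=o["eef_rot"];r=R.from_quat([q[1],q[2],q[3],q[0]]).as_matrix()
    tip=np.array(o["eef_pos"])+r[:,2]*.173
    M=R.from_euler("z",YAW).as_matrix()
    print("t",round(o["time_s"],2),"tip rel gate mm",np.round(M.T@(tip-G)*1000,1),"tool yaw",round(np.arctan2(r[1,0],r[0,0]),3),"F press",np.round(M.T@o["wrist_force"],1),"open",round(o["opening"],2))
E
python3 -m pendant '[[[0,34,-22,0,0,0,0.07],[0,67,-44,0,0,0,0.14],[0,100,-66,0,0,0,0.21],[0,134,-88,0,0,0,0.28],[0,167,-110,0,0,0,0.327]]]'
python3 -c "
from h import *
where();print(ctrl.tip_reach)"
```

```text
time_s: 1.62
eef_pos: [0.2682, -0.4141, 0.4048]
eef_rot: [0.0, 0.999, -0.052, 0.0]
wrist_force: [0.8, -1.0, -0.1]
opening: 0.296
grasp_force: 0.0
t 1.62 tip rel gate mm [-234.8 -351.7  231.8] tool yaw -0.104 F press [ 0.9 -0.9 -0.1] open 0.3
0.1734
```

```bash

python3 -m pendant '[[[0,24,-31,0,0,0,0],[0,49,-63,0,0,0,0],[0,74,-94,0,0,0,0],[0,99,-126,0,0,0,0],[0,124,-157,0,0,0,0]]]'
python3 -m pendant '[[[0,24,-31,0,0,0,0],[0,49,-63,0,0,0,0],[0,74,-94,0,0,0,0],[0,99,-126,0,0,0,0],[0,124,-157,0,0,0,0]]]'
python3 -m pendant '[[[0,17,-21,0,0,0,0],[0,34,-43,0,0,0,0],[0,51,-65,0,0,0,0],[0,51,-65,0,0,0,0]]]'
python3 - <<'E'
from h import *
where()
for c in("scene","top"):
    im=ctrl.camera(c)[:,:,::-1]
    cv2.imwrite(f"pics/{c}2.png",im)
a=cv2.imread("pics/scene2.png")[90:340,210:450];b=cv2.imread("pics/top2.png")[100:310,230:430]
a=cv2.resize(a,(400,416));b=cv2.resize(b,(396,416));cv2.imwrite("pics/c2.png",np.hstack([a,b]))
E
```

```text
time_s: 2.03
eef_pos: [0.4074, -0.27, 0.405]
eef_rot: [0.0, 0.999, -0.05, 0.0]
wrist_force: [0.7, 0.7, -0.6]
opening: -0.0
grasp_force: 0.0
time_s: 2.45
eef_pos: [0.5466, -0.126, 0.4049]
eef_rot: [0.0, 0.999, -0.05, 0.0]
wrist_force: [0.3, -0.6, 0.0]
opening: 0.001
grasp_force: 0.0
time_s: 2.78
eef_pos: [0.6048, -0.0649, 0.4046]
eef_rot: [-0.001, 0.999, -0.048, 0.001]
wrist_force: [-1.2, 0.5, -0.2]
opening: -0.001
grasp_force: 0.0
t 2.78 tip rel gate mm [ 65.4  29.6 231.6] tool yaw -0.096 F press [-1.3  0.4 -0.2] open -0.0
```

View pics/c2.png

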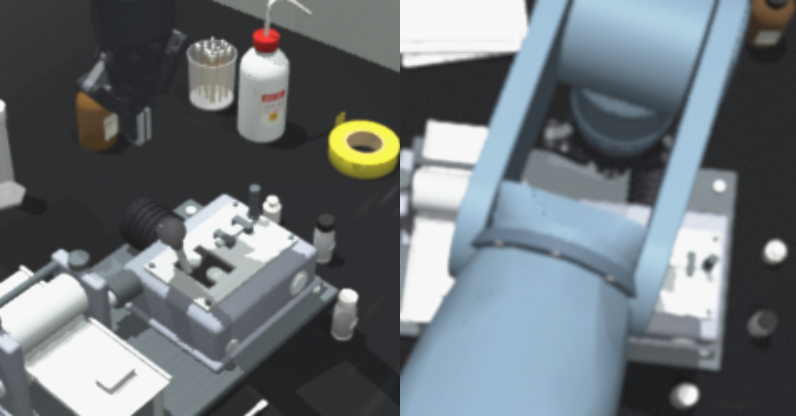

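```bash

python3 -m pendant '[[[0,1,2,35,0,0,0],[0,1,2,70,0,0,0],[0,1,2,100,0,0,0],[0,1,2,122,0,0,0],[0,1,2,122,0,0,0]]]' | tail -3
python3 -c "from h import *;where()"
python3 -m pendant '[[[0,-3,0,0,0,0,0],[0,-6,0,0,0,0,0],[0,-9,0,0,0,0,0],[0,-12,0,0,0,0,0],[0,-14,0,0,0,0,0]]]' | tail -3
python3 -c "from h import *;where()"
python3 -m pendant '[[[0,-3,0,0,0,0,0],[0,-6,0,0,0,0,0],[0,-9,0,0,0,0,0],[0,-12,0,0,0,0,0],[0,-12,0,0,0,0,0]]]' | tail -3
python3 - <<'E'
from h import *
where()
im=ctrl.camera("scene")[:,:,::-1]
print([(np.array(b["point"])*[640,480],b["confidence"]) for b in ctrl.boxes_of("scene","knob")])
cv2.imwrite("pics/c3.png",cv2.resize(im[140:320,230:430],None,fx=3.2,fy=3.2,interpolation=cv2.INTER_CUBIC))
E
```

```text
wrist_force: [-1.4, -0.3, -0.4]
opening: -0.001
grasp_force: 0.0
t 3.3 tip rel gate mm [ 59.9  23.1 104.2] tool yaw -0.102 F press [-1.4 -0.4 -0.4] open -0.0
wrist_force: [1.9, 0.1, 2.0]
opening: -0.003
grasp_force: 1.6
t 3.72 tip rel gate mm [ 51.2  23.4 111.5] tool yaw -0.1 F press [1.9 0.3 2. ] open -0.0
wrist_force: [2.7, 0.2, 2.0]
opening: 0.002
grasp_force: 1.3
t 4.13 tip rel gate mm [ 38.   23.8 109.8] tool yaw -0.1 F press [2.7 0.5 2. ] open 0.0
[(array([319.296, 229.92 ]), 0.76)]
```

View pics/c3.png

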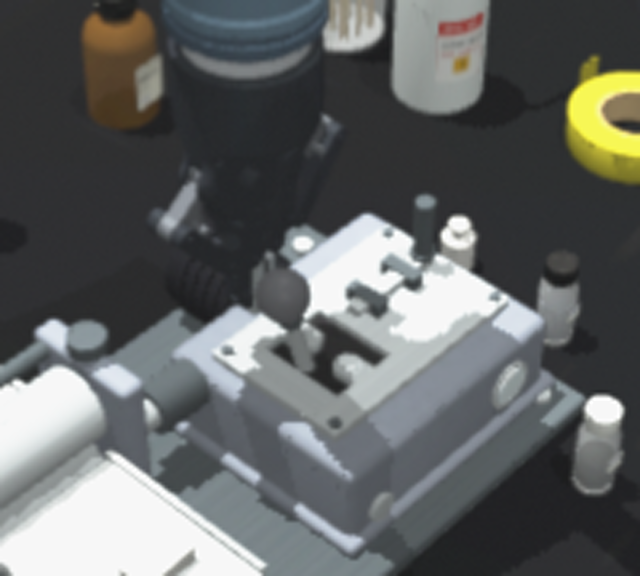

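```bash
cat >> h.py <<'E'
def kw(x,y):
    M=R.from_euler("z",YAW).as_matrix();z=.010+np.sqrt(.125**2-x*x-y*y)
    return G+M@np.array([x,y,0])+[0,0,z]
def kfit(px):
    from scipy.optimize import least_squares
    s=least_squares(lambda v:proj("scene",kw(*v))[0]-px,[.01,.0],x_scale=.01)
    return np.round(s.x*1000,1)
def look(n=2):
    ctrl.camera("scene")
    for b in ctrl.boxes_of("scene","knob")[:n]:
        p=np.array(b["point"])*[640,480];print("knob px",p.round(1),round(b["confidence"],2),"rel xy mm",kfit(p))
E
python3 - <<'E'
from h import *
for p in([312.1,229.2],[311,228],[317.8,231.9],[319.3,229.9]):print(p,kfit(np.array(p)))
for x in(0,.005,.01,.015,.02,.03):print(x,proj("scene",kw(x,.0275)))
look()
E
```

```text
[312.1, 229.2] [28.6 24.2]
[311, 228] [32.6 22.7]
[317.8, 231.9] [15.1 24.3]
[319.3, 229.9] [16.1 19.6]
0 [[323.09137779 236.93475441]]
0.005 [[320.90082642 235.58002676]]
0.01 [[318.72201613 234.32131572]]
0.015 [[316.5558272  233.15909029]]
0.02 [[314.4031325  232.09420455]]
0.03 [[310.14172551 230.26196603]]
knob px [318.9 230.3] 0.48 rel xy mm [16.  20.6]
knob px [294.  288.8] 0.29 rel xy mm [ -8.  107.3]
```

```bash

python3 -m pendant '[[[0,-3,0,0,0,0,0],[0,-6,0,0,0,0,0],[0,-9,0,0,0,0,0],[0,-12,0,0,0,0,0],[0,-12,0,0,0,0,0]]]' | tail -3
python3 - <<'E'
from h import *
where();look(1)
im=ctrl.camera("scene")[:,:,::-1]
cv2.imwrite("pics/c4.png",cv2.resize(im[190:290,270:380],None,fx=6,fy=6,interpolation=cv2.INTER_CUBIC))
E
```

```text
wrist_force: [2.4, -0.5, 0.7]
opening: -0.002
grasp_force: 1.0
t 4.75 tip rel gate mm [ 25.7  23.8 109.5] tool yaw -0.1 F press [ 2.5 -0.2  0.7] open -0.0
knob px [322.8 235.8] 0.71 rel xy mm [ 2.  26.1]
```

View pics/c4.png

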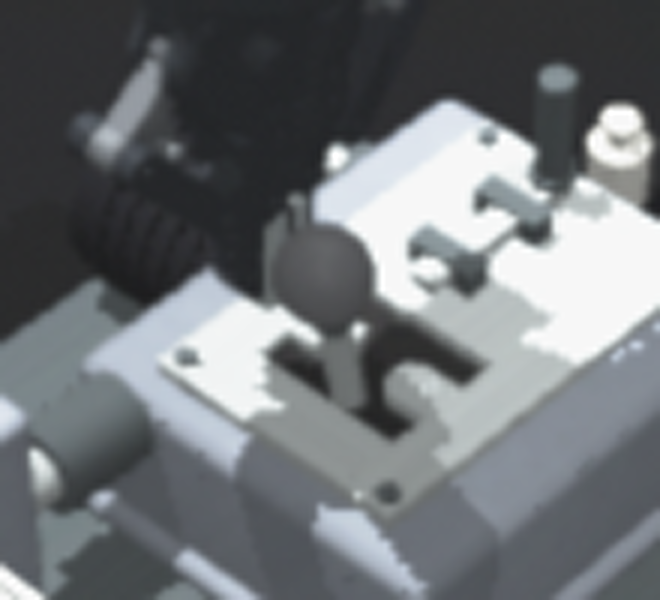

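```bash

python3 -m pendant '[[[0,24,0,0,0,0,0],[0,24,-22,0,0,0,0],[0,24,-45,0,0,0,0],[0,0,-45,0,0,0,0],[0,-25,-45,0,0,0,0]]]' | tail -3
python3 -m pendant '[[[0,0,3,0,0,0,0],[0,0,6,0,0,0,0],[0,0,9,0,0,0,0],[0,0,11,0,0,0,0],[0,0,13,0,0,0,0]]]' | tail -3
python3 -c "
from h import *
where();look(1)"
```

```text
wrist_force: [-0.2, 1.0, -0.4]
opening: 0.0
grasp_force: 0.0
wrist_force: [0.6, 0.4, -0.1]
opening: 0.001
grasp_force: 0.0
t 5.73 tip rel gate mm [  2.3  55.  109.9] tool yaw -0.101 F press [ 0.6  0.5 -0.1] open 0.0
knob px [373.6 213.4] 0.65 rel xy mm [ -2.9 -94.1]
```

```bash

python3 -m pendant '[[[0,-1,3,0,0,0,0],[0,-1,6,0,0,0,0],[0,-1,9,0,0,0,0],[0,-1,12,0,0,0,0],[0,-1,15,0,0,0,0]]]' | tail -3
python3 - <<'E'
from h import *
where();look(1)
im=ctrl.camera("scene")[:,:,::-1]
cv2.imwrite("pics/c5.png",cv2.resize(im[190:290,270:380],None,fx=6,fy=6,interpolation=cv2.INTER_CUBIC))
E
```

```text
wrist_force: [1.0, 1.9, 2.6]
opening: -0.003
grasp_force: 1.6
t 6.25 tip rel gate mm [  0.5  40.6 109.9] tool yaw -0.1 F press [0.8 1.9 2.6] open -0.0
knob px [332.5 228.4] 0.4 rel xy mm [0.5 3.7]
```

View pics/c5.png

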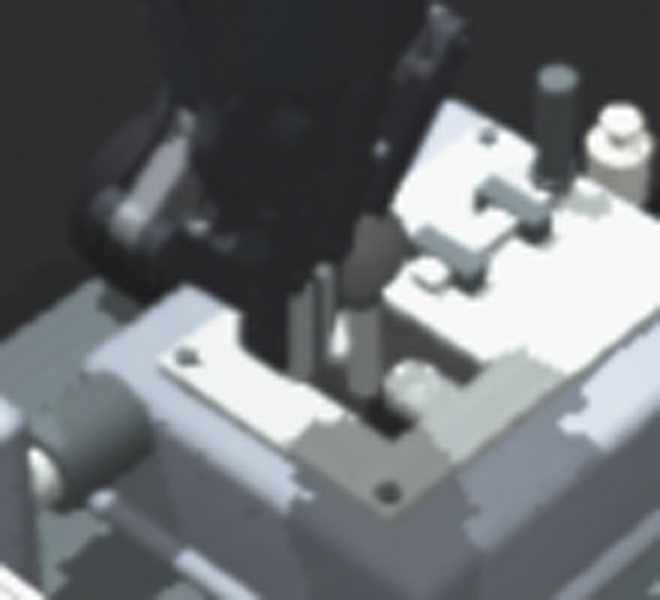

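```bash

python3 -m pendant '[[[0,0,4,0,0,0,0],[0,0,8,0,0,0,0],[0,0,12,0,0,0,0],[0,0,16,0,0,0,0],[0,0,20,0,0,0,0]]]' | tail -3
python3 -c "
from h import *
where();look(1)"
python3 -m pendant '[[[0,0,3,0,0,0,0],[0,0,6,0,0,0,0],[0,0,9,0,0,0,0],[0,0,12,0,0,0,0],[0,0,14,0,0,0,0]]]' | tail -3
python3 -c "
from h import *
where();look(1)"
```

```text
wrist_force: [0.2, 2.5, 2.5]
opening: -0.004
grasp_force: 1.3
t 6.82 tip rel gate mm [  0.4  20.2 109.7] tool yaw -0.1 F press [-0.   2.5  2.5] open -0.0
knob px [339.6 223.2] 0.7 rel xy mm [  0.9 -14.9]
wrist_force: [0.8, 1.7, 0.7]
opening: 0.0
grasp_force: 1.2
t 7.33 tip rel gate mm [  0.3   6.4 109.5] tool yaw -0.1 F press [0.6 1.8 0.7] open 0.0
```

```bash

python3 -m pendant '[[[0,0,1,0,0,0,0],[0,0,2,0,0,0,0],[0,0,3,0,0,0,0],[0,0,3,0,0,0,0]]]' | grep force
python3 -m pendant '[[[0,0,1,0,0,0,0],[0,0,2,0,0,0,0],[0,0,3,0,0,0,0],[0,0,3,0,0,0,0]]]' | grep force
python3 - <<'E'
from h import *
where();look(1)
im=ctrl.camera("scene")[:,:,::-1]
cv2.imwrite("pics/c6.png",cv2.resize(im[190:290,270:380],None,fx=6,fy=6,interpolation=cv2.INTER_CUBIC))
E
```

```text
wrist_force: [0.9, 1.5, -1.1]
grasp_force: 1.1
wrist_force: [0.4, 3.3, -2.1]
grasp_force: 1.2
t 8.1 tip rel gate mm [  0.3   0.6 109.5] tool yaw -0.1 F press [ 0.1  3.4 -2.1] open -0.0
knob px [346.9 219.5] 0.66 rel xy mm [  0.6 -33.6]
```

View pics/c6.png

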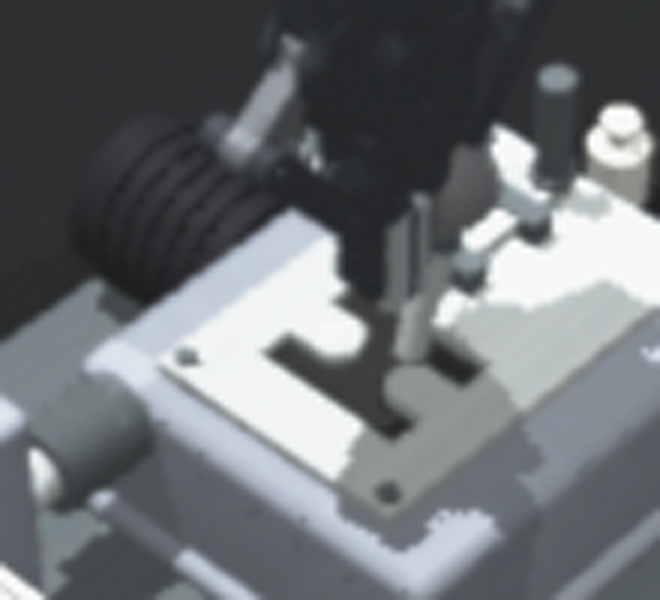

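```bash

for i in 1 ; do python3 -m pendant '[[[0,0,1,0,0,0,0],[0,0,2,0,0,0,0],[0,0,2,0,0,0,0]]]' | grep force; done
python3 -c "
from h import *
where()"
python3 -m pendant '[[[0,0,1,0,0,0,0],[0,0,2,0,0,0,0],[0,0,2,0,0,0,0]]]' | grep force
python3 -c "
from h import *
where();look(1)"
```

```text
wrist_force: [-0.3, 3.7, -2.0]
grasp_force: 1.8
t 8.5 tip rel gate mm [  0.3  -1.2 109.6] tool yaw -0.1 F press [-0.6  3.6 -2. ] open 0.0
wrist_force: [-0.3, 5.8, -2.3]
grasp_force: 3.1
t 8.75 tip rel gate mm [  0.2  -2.7 109.4] tool yaw -0.1 F press [-0.8  5.8 -2.3] open 0.0
knob px [349.8 221.3] 0.55 rel xy mm [ -5.9 -33.8]
```

```bash

python3 -m pendant '[[[0,0,1,0,0,0,0],[0,0,2,0,0,0,0],[0,0,2,0,0,0,0]]]' | grep force
python3 -c "
from h import *
where()"
```

```text
wrist_force: [2.2, 8.6, -1.7]
grasp_force: 4.2
t 9.1 tip rel gate mm [ 1.000e-01 -4.100e+00  1.092e+02] tool yaw -0.1 F press [ 1.3  8.8 -1.7] open -0.0
```

```bash

python3 -m pendant '[[[0,0,-15,0,0,0,0],[0,-21,-15,0,0,0,0],[0,-42,-15,0,0,0,0],[0,-42,4,0,0,0,0],[0,-42,23,0,0,0,0]]]' | grep force
python3 -m pendant '[[[0,5,0,0,0,0,0],[0,9,0,0,0,0,0],[0,12,0,0,0,0,0],[0,15,0,0,0,0,0],[0,18,0,0,0,0,0]]]' | grep force
python3 -c "
from h import *
where();look(1)"
```

```text
wrist_force: [0.4, 0.5, 0.1]
grasp_force: 0.0
wrist_force: [-3.3, 0.1, 1.7]
grasp_force: 1.4
t 9.93 tip rel gate mm [-23.5 -27.8 109.6] tool yaw -0.099 F press [-3.3 -0.2  1.7] open 0.0
```

Contact at about −25 mm as expected. Push on to x ≈ 11.

```bash

python3 -m pendant '[[[0,4,0,0,0,0,0],[0,8,0,0,0,0,0],[0,12,0,0,0,0,0],[0,16,0,0,0,0,0],[0,18,0,0,0,0,0]]]' | grep force
python3 -c "
from h import *
where()"
python3 -m pendant '[[[0,3,0,0,0,0,0],[0,6,0,0,0,0,0],[0,9,0,0,0,0,0],[0,12,0,0,0,0,0],[0,14,0,0,0,0,0]]]' | grep force
python3 -c "
from h import *
where()"
```

```text
wrist_force: [-2.2, 0.6, 1.7]
grasp_force: 1.2
t 10.45 tip rel gate mm [ -4.9 -28.2 109.7] tool yaw -0.1 F press [-2.3  0.4  1.7] open -0.0
wrist_force: [-2.4, 1.2, -1.4]
grasp_force: 1.3
t 10.87 tip rel gate mm [  8.3 -28.1 109.2] tool yaw -0.1 F press [-2.5  0.9 -1.4] open -0.0
```

```bash

python3 -m pendant '[[[0,1,0,0,0,0,0],[0,2,0,0,0,0,0],[0,3,0,0,0,0,0],[0,3,0,0,0,0,0]]]' | grep force
python3 -c "
from h import *
where()"
python3 -m pendant '[[[0,1,0,0,0,0,0],[0,2,0,0,0,0,0],[0,2,0,0,0,0,0]]]' | grep force
python3 - <<'E'
from h import *
where();look(1)
E
```

```text
wrist_force: [-3.2, 1.0, -2.1]
grasp_force: 1.2
t 11.2 tip rel gate mm [ 11.5 -28.3 109.6] tool yaw -0.1 F press [-3.3  0.6 -2.1] open -0.0
wrist_force: [-2.7, 0.4, -1.6]
grasp_force: 1.2
t 11.45 tip rel gate mm [ 13.6 -28.4 109.8] tool yaw -0.1 F press [-2.7  0.1 -1.6] open 0.0
knob px [324.3 214.5] 0.62 rel xy mm [ 41.3 -20.1]
```

```bash

python3 -m pendant '[[[0,1,0,0,0,0,0],[0,2,0,0,0,0,0],[0,2,0,0,0,0,0]]]' | grep wrist
python3 -c "
from h import *
where()"
python3 -m pendant '[[[0,1,0,0,0,0,0],[0,2,0,0,0,0,0],[0,2,0,0,0,0,0]]]' | grep wrist
python3 -c "
from h import *
where()"
```

```text
wrist_force: [-2.4, 0.0, -1.3]
t 11.8 tip rel gate mm [ 15.6 -28.3 109.7] tool yaw -0.1 F press [-2.4 -0.2 -1.3] open -0.01
wrist_force: [-4.8, 0.5, -2.0]
t 12.05 tip rel gate mm [ 17.1 -28.2 109.4] tool yaw -0.1 F press [-4.9  0.  -2. ] open -0.0
```

```bash

python3 -m pendant '[[[0,1,0,0,0,0,0],[0,2,0,0,0,0,0],[0,2,0,0,0,0,0]]]' | grep wrist
python3 -c "
from h import *
where()"
python3 -m pendant '[[[0,1,0,0,0,0,0],[0,2,0,0,0,0,0],[0,2,0,0,0,0,0]]]' | grep wrist
python3 -c "
from h import *
where()"
```

```text
wrist_force: [-7.1, 0.5, -0.6]
t 12.3 tip rel gate mm [ 18.4 -28.1 109.2] tool yaw -0.1 F press [-7.1 -0.2 -0.6] open -0.0
wrist_force: [-8.6, 1.8, -0.5]
t 12.55 tip rel gate mm [ 19.7 -28.1 108.9] tool yaw -0.1 F press [-8.8  0.9 -0.5] open -0.0
```

```bash

python3 -m pendant '[[[0,-20,0,0,0,0,0],[0,-35,0,-20,0,0,0],[0,-35,5,-45,0,0,0],[0,-35,40,-45,0,0,0],[0,-35,75,-45,0,0,0]]]' | grep wrist
python3 -m pendant '[[[0,10,22,0,0,0,0],[0,24,22,0,0,0,0],[0,24,22,0,0,0,0]]]' | grep wrist
python3 - <<'E'
from h import *
where();look(1)
im=ctrl.camera("scene")[:,:,::-1]
print([(np.array(b["point"])*[640,480],b["confidence"]) for b in ctrl.boxes_of("scene","post")])
cv2.imwrite("pics/c7.png",cv2.resize(im[150:290,250:430],None,fx=4,fy=4,interpolation=cv2.INTER_CUBIC))
E
```

```text
wrist_force: [1.5, -1.3, -0.3]
wrist_force: [-1.0, -0.1, 0.6]
t 13.22 tip rel gate mm [  13.5 -127.8  156.3] tool yaw -0.103 F press [-0.9 -0.2  0.6] open -0.0
knob px [326.6 209.6] 0.58 rel xy mm [ 64.5 -51.5]
[(array([360.   , 216.288]), 0.7)]
```

View pics/c7.png

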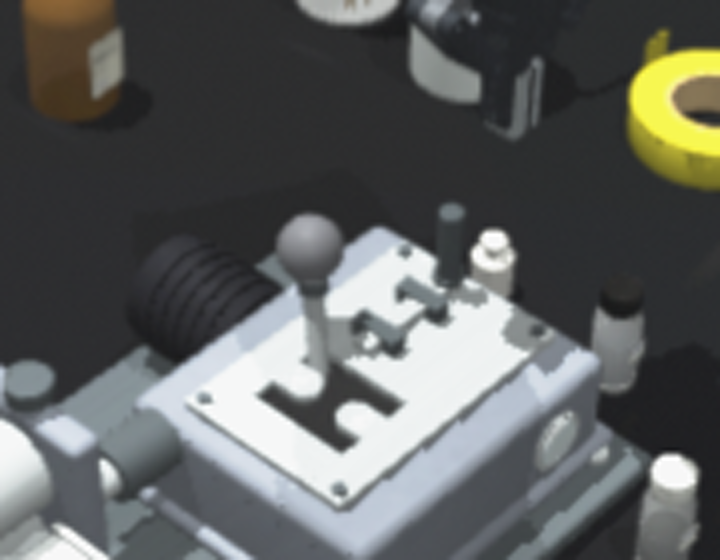

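```bash

python3 -c "
from h import *
print(kfit(np.array([327.5,211.3])),proj('scene',kw(.037,-.0275)))"
python3 -m pendant '[[[0,0,0,20,0,0,0],[0,0,0,40,0,0,0],[0,0,0,57,0,0,0],[0,0,0,57,0,0,0]]]' | grep wrist
python3 -c "
from h import *
where()"
python3 -m pendant '[[[0,0,-4,0,0,0,0],[0,0,-8,0,0,0,0],[0,0,-11,0,0,0,0],[0,0,-14,0,0,0,0],[0,0,-17,0,0,0,0]]]' | grep wrist
python3 -c "
from h import *
where()"
```

```text
[ 47.9 -35.7] [[328.9316712  213.59062174]]
wrist_force: [-0.4, -0.2, 0.2]
t 13.75 tip rel gate mm [   7.7 -123.2   94.1] tool yaw -0.099 F press [-0.4 -0.2  0.2] open 0.0
wrist_force: [0.0, -2.1, 1.7]
t 14.17 tip rel gate mm [  11.2 -108.3   98.9] tool yaw -0.1 F press [ 0.2 -2.   1.7] open 0.0
```

```bash

python3 -m pendant '[[[0,0,-4,0,0,0,0],[0,0,-8,0,0,0,0],[0,0,-12,0,0,0,0],[0,0,-16,0,0,0,0],[0,0,-20,0,0,0,0]]]' | grep wrist
python3 -c "
from h import *
where()"
python3 -m pendant '[[[0,0,-2,0,0,0,0],[0,0,-4,0,0,0,0],[0,0,-6,0,0,0,0],[0,0,-8,0,0,0,0],[0,0,-8,0,0,0,0]]]' | grep wrist
python3 -c "
from h import *
where()"
```

```text
wrist_force: [0.7, -2.0, 1.7]
t 14.58 tip rel gate mm [ 10.6 -88.   97.8] tool yaw -0.1 F press [ 0.9 -1.9  1.7] open -0.0
wrist_force: [0.7, -1.4, -0.1]
t 15.0 tip rel gate mm [ 10.4 -79.9  97.6] tool yaw -0.1 F press [ 0.8 -1.3 -0.1] open -0.0
```

```bash

python3 -m pendant '[[[0,0,-1,0,0,0,0],[0,0,-2,0,0,0,0],[0,0,-3,0,0,0,0],[0,0,-3,0,0,0,0]]]' | grep wrist
python3 -c "
from h import *
where()"
python3 -m pendant '[[[0,0,-1,0,0,0,0],[0,0,-2,0,0,0,0],[0,0,-2,0,0,0,0]]]' | grep wrist
python3 -c "
from h import *
where()"
```

```text
wrist_force: [-0.6, -9.4, -0.6]
t 15.33 tip rel gate mm [ 10.4 -79.3  97.7] tool yaw -0.1 F press [ 0.3 -9.4 -0.6] open 0.0
wrist_force: [-2.4, -16.5, -2.3]
t 15.58 tip rel gate mm [ 10.4 -79.   97.8] tool yaw -0.101 F press [ -0.7 -16.7  -2.3] open 0.0
```

```bash

python3 -m pendant '[[[0,0,12,0,0,0,0],[0,0,25,0,0,0,0],[0,0,35,-20,0,0,0],[0,0,35,-60,0,0,0],[0,0,35,-100,0,0,0]]]' | grep wrist
python3 -m pendant '[[[0,0,40,-20,0,0,0],[0,0,40,-20,0,0,0],[0,0,40,-20,0,0,0]]]' | grep wrist
python3 - <<'E'
from h import *
where()
im=ctrl.camera("scene")[:,:,::-1]
cv2.imwrite("pics/c8.png",cv2.resize(im[150:290,250:430],None,fx=4,fy=4,interpolation=cv2.INTER_CUBIC))
E
```

```text
wrist_force: [1.5, -0.7, 0.3]
wrist_force: [-1.0, -0.0, 0.1]
t 16.25 tip rel gate mm [  11.  -152.5  219.4] tool yaw -0.103 F press [-1.  -0.1  0.1] open 0.0
```

View pics/c8.png

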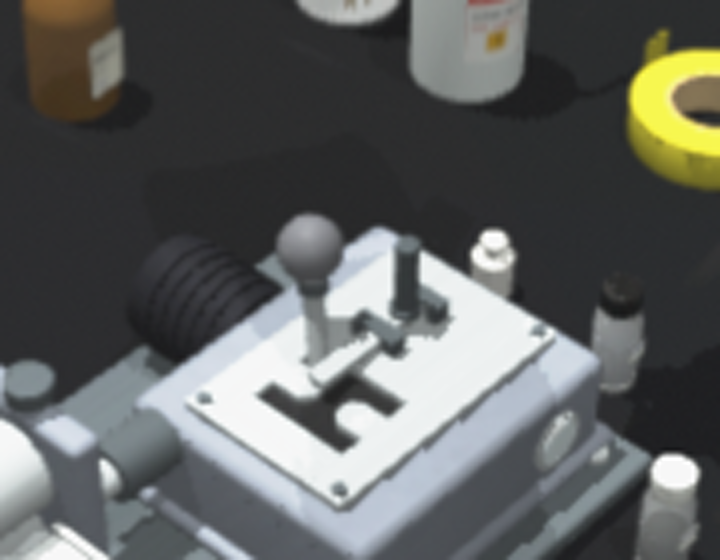

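The picture shows the knob at crop (310,245), still home in third. The bolt lies across the slot behind the shaft, with its tip at (320,380) and the post at (406,245). The vials and weight have not moved, so I am handing in.

```bash
python3 -c "
from bench import ctrl
print(ctrl.hand_in())"
```

```text
the job is handed in; nothing more can be done
None
```

I handed the job in at about 16 s of the 54 s allowed; no verdict came back. In the last picture the lever is fully home in third, the bolt is pushed to its stop across the slot behind it, and the arm is clear. The vials and weight look unmoved; I did not check the gauge block and screwdriver again at the end.

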